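# Clamp the pastry box in the filling fixture

### The job

Clamp the open pastry box in the filling fixture: push the square knob along its L-shaped slot to the corner, so that its pusher plate slides the box up against the end stop, then push the knob round the corner and sideways, away from the robot, to the very end of the slot, so that the clamp is locked. Push with the fingers only: never grip the knob, never touch the box itself, and leave everything else standing where it is. Finish with the hand clear.

Things in the scene. Friction and masses are not known exactly. Their poses are not given: they have to be found in the camera images.
- fixture: Box-filling fixture, fixed on the bench; origin on the bench surface, its +y roughly to the robot's left (yaw within 0.4 rad). Dark foot plate, x -85 to 165, y -190 to 140 mm, 12 mm thick, with a guide plate and a white bed on it, tops 22 mm above the bench. Bed: y -60 to 107, between rails 18 mm high along y (inner faces x -49 and 89). The 14 mm wide slot makes an L: first leg along +y, second along +x.
- knob (a point): Centre of the square black knob, 48 mm above the bench; 30 x 30 mm, sides along the fixture's x and y, 30 to 68 mm above the bench. Its 11 mm pin runs in the slot; it does not turn, tilt or lift. A flat bar 10 mm wide (24 to 30 mm above the bench) joins it to the steel pusher plate: front face 85 mm to +y of the knob's centre, 6 mm thick, 80 mm wide, top 56 mm above the bench.
- slide_along (a joint): Travel of the knob along the slot's first leg (fixture +y), m: 0 at the start, 0.070 at the corner, where it meets a hard stop (1.5 mm play there while in the second leg). Starts between 0 and 0.02. It moves stiffly (about 3 N to push) and stays where it is left.
- slide_across (a joint): Travel of the knob along the second leg (fixture +x), m: 0 in the first leg (1.5 mm play either way), 0.045 at the slot's end, a hard stop. Moves only when the knob is at the corner. Equally stiff (about 3 N), stays where it is left.
- slot_start (a point): Pin centre at the start of the slot, 70 mm before the corner, on the guide plate's top face (22 mm above the bench).
- slot_corner (a point): Pin centre at the slot's corner, on the guide plate's top face.
- slot_end (a point): Pin centre at the end of the slot's second leg, 45 mm to the fixture's +x of the corner, on the guide plate's top face.
- stop_face (a point): Foot of the end stop's face that the box must meet, on the bed's top face (22 mm above the bench); at y 106.5 mm in the fixture's frame. The stop is 30 mm high.
- open_box_center (a point): Centre of the open pastry box (half-way up): loose, cream card with a printed panel, 130 (x) x 100 (y) x 46 mm, full of round pastries, 0.3 kg. It stands on the white bed between the rails, 12 to 40 mm short of the end stop. It is home when this point lies 50 mm from the stop face.
- open_box: The same open box; origin at the centre of its underside, x along its 130 mm side, z up.
- tape_roll: Bystander: roll of brown tape lying on the guide plate, outer diameter 48 mm, 19 mm high.
- jar: Bystander: small jar, diameter 44 mm, 62 mm high, standing on the foot plate's far edge.
- carton_a: Bystander: closed pastry carton 120 x 80 x 45 mm, on the bench.
- carton_b: Bystander: closed pastry carton 120 x 80 x 45 mm, on the bench.
- canister: Bystander: can, diameter 72 mm, 100 mm high, on the bench.
- cup: Bystander: metal cup, diameter 72 mm, 80 mm high, on the bench.
- spatula: Bystander: spatula 240 mm long lying on the bench.

How it is judged:
By the outcome, as a careful person would: the job done as asked, in the order asked, and still so for the second after the job is handed in, with the robot touching nothing.
It also fails if it takes over 42 s, if anything falls off the work surface, if the arm or the gripper's body presses on something with over 40 N, if the wrist force passes 120 N, or if a joint passes its speed limit or range.

### The arm

A 6-joint arm with a two-finger parallel gripper is mounted at the origin on the work surface. World frame = base frame: x ahead of the robot, y to its left, z up, the work surface at z = 0. Lengths are in m, angles in rad, forces in N, time in s.
With the tool pointing down it reaches from about 0.3 to 0.775 m from the base axis. Payload 14.6 kg.
Tool frame: the origin (TCP) lies at the centre of the arm's flange, where the gripper is bolted on; the fingertips stand 199 mm ahead of it and the grasp point (between the pads) lies ctrl.tcp_to_grasp ahead of it (ctrl.tcp_to_grasp is the distance from the TCP to the grasp point, in m); z points along the fingers, y is the line along which they close (so a half turn about z gives the same grasp; the last joint's range is limited). The gripper opens to 94 mm and grips with 3 to 60 N. Pads are 16 mm wide; open, the fingers measure 119 mm over their backs; the gripper's body (75 mm by 177 mm) begins 78 mm behind the grasp point.
Start: joints at [-1.223, 0.3, 1.521, -0, 1.321, -0.067], TCP at [0.222, -0.503, 0.405] pointing down, gripper open.
Joint ranges: [-3.03, 3.03], [-0.79, 2.21], [0.23, 2.52], [-1.04, 4.18], [0, 3.07], [-2.55, 2.55]. Speed limits (rad/s): [2.22, 2.22, 2.57, 3.14, 3.14, 3.14].

### API

Orientations are given as [roll, pitch, yaw] about the fixed x, y, z axes, in that order (R = Rz(yaw) Ry(pitch) Rx(roll)).
In Python, from station import ctrl gives the robot as it stands. The module is installed in compiled form; this text tells all that it offers.
- The arm moves only by the shell command python3 -m jog 'ROWS' [OPENING] [FORCE]. ROWS is JSON, a list of rows, each a list of 6 numbers: the shift along the tool's x, y, z in cm, then the turn, a rotation vector about the tool's x, y, z in rad. In form: [[tx, ty, tz, ax, ay, az], ...]. A call has 1 to 8 rows; each row is the pose to reach, as a shift and turn from the pose commanded when the call began, along the tool's axes at that moment; what a row does not reach only later rows make up. A row lasts 1/10 s, in which the tool goes at most 50 mm and 8.59 degrees, less where a joint would pass 70% of its speed; a pose out of reach is approached as far as the arm can. A call with a gripper value outside its range is refused whole. OPENING is the opening in per cent of the stroke, from 0 (shut) to 100 (fully open), set as the call begins (- or left out, the last holds). The fingers move at their own pace and stop on an object; FORCE is the grip in N (left out, the last holds). Time passes only in rows, so rows that repeat a pose let the fingers close. It gives the time, the measured TCP pose, the force, the opening and the grip force at its end, in the units of the state.
- ctrl.get_obs(): the state, without advancing time (a new reading comes with each control period).
- ctrl.camera(name): name is "side" or "top" or "wrist"; returns a dict with "img" (480x640x3 uint8, blue, green, red), "intrinsics" (3x3 intrinsics, pixels), "R" (3x3) and "t" (3): a world point X has camera coordinates R X + t. Camera axes: x right, y down, z forward; pixel columns grow to the right and rows downward; lengths in m; the calibration is good to about 2 mm. The wrist camera is an equidistant fisheye: a pixel r from the principal point sees the ray r / f radians off the axis. A picture is of the moment at which its call begins. There is no depth.
- ctrl.hand_in(): hands the job in; it is judged then, once.
The state is a dict: "time_s": time; "qpos": joint angles; "joint_vel": joint speeds; "tau": joint torques, N m; "ee_pos": TCP position; "eef_rot": TCP orientation; "force": force on the tool from outside, world axes, zero at the start; "moment": the same for the moment, N m; "grip_width": finger opening in m; "grip_force": force on a finger pad.
Only numpy, scipy, OpenCV 4.12 (cv2) and the standard library are available. Lean on these libraries where they do the work, as an engineer would, in place of code of your own. Each camera call takes 0.05 s, during which the arm holds its last target. There are 200 camera calls.

## Working session

There is one attempt and no reset: what is moved stays moved. The work goes in short steps, Python scripts to look and compute and a shell command to move; the robot and the scene stay as the last step left them, time stands still between calls to the robot, and variables do not carry over. Pictures are saved under pics/ and viewed, at most 10 in all, crops included, and the job is handed in when it is done.

```bash
mkdir -p pics; python3 - <<'E'
from station import ctrl
import cv2
o=ctrl.get_obs(); print({k:o[k] for k in('time_s','ee_pos','eef_rot','grip_width','force')}, ctrl.tcp_to_grasp)
for n in("top","side"):
    c=ctrl.camera(n); cv2.imwrite(f"pics/{n}0.png",c["img"]); print(n,c["intrinsics"],c["R"],c["t"])
E
```

```text
{'time_s': 0.0, 'ee_pos': array([ 0.2216321 , -0.50334071,  0.40409398]), 'eef_rot': array([-3.14046284e+00, -6.21628926e-05,  4.14781169e-01]), 'grip_width': 0.0942865904132561, 'force': array([ 0.98241295, -0.52734174,  0.28422002])} 0.1804
top [[458.64188273   0.         324.87749783]
 [  0.         458.64188273 236.98254478]
 [  0.           0.           1.        ]] [[ 0.02606642 -0.99944794  0.02060004]
 [-0.99942954 -0.02649754 -0.02093956]
 [ 0.02147385 -0.02004247 -0.99956849]] [-0.01081864  0.53036978  1.27574874]
side [[549.28430181   0.         320.66883553]
 [  0.         549.28430181 240.04064271]
 [  0.           0.           1.        ]] [[-0.74290878 -0.66937208 -0.0052513 ]
 [-0.37217736  0.41955961 -0.82792134]
 [ 0.55639066 -0.61311562 -0.56081964]] [0.40360588 0.26186996 0.92882915]
```

View pics/top0.png

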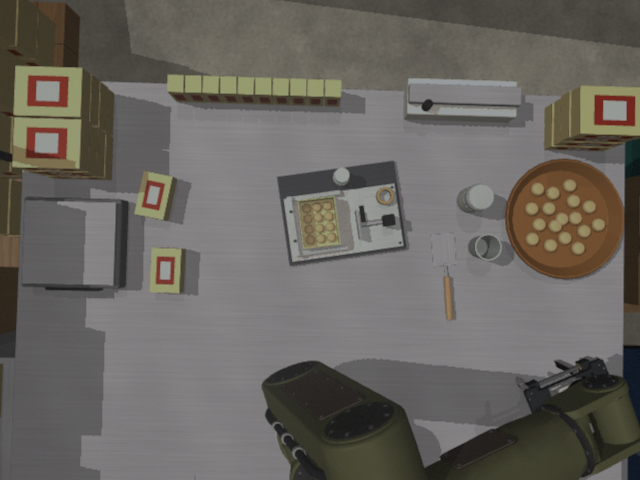

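View pics/side0.png

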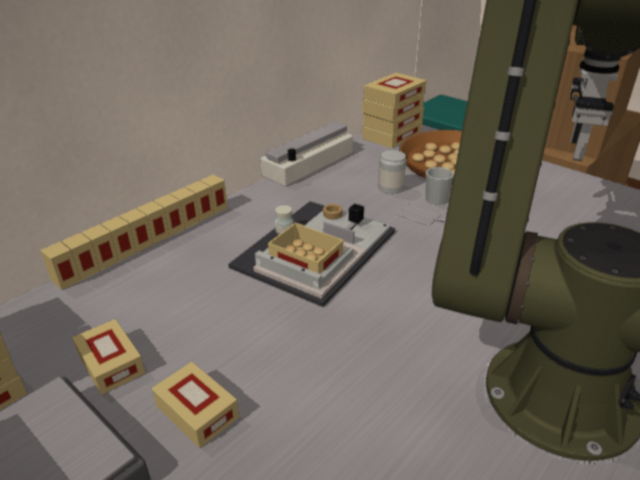

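The top view shows the foot plate with corners near (278,178), (393,162), (407,249) and (291,265). The knob is at (389,221), the pusher at (363,215), the box at (320,222), the tape at (386,197) and the jar at (341,176). The side view agrees, with the knob at (356,213) and the tape at (332,211).

```bash
cat > h.py <<'E'
import numpy as np,cv2
from station import ctrl
def ray(c,uv):
    K=c["intrinsics"];R=c["R"];d=R.T@np.linalg.solve(K,[uv[0],uv[1],1.]);return -R.T@c["t"],d
def onz(c,uv,z):
    p,d=ray(c,uv);return p+d*(z-p[2])/d[2]
def proj(c,X):
    x=c["intrinsics"]@(c["R"]@np.asarray(X)+c["t"]);return x[:2]/x[2]
E
python3 - <<'E'
from h import *
c=ctrl.camera("top"); im=c["img"]
cs=[(278,178),(393,162),(407,249),(291,265)]
P=[onz(c,u,.012)[:2] for u in cs]; print(np.round(P,4))
# far/left, far/right, near/right, near/left: fixture (165,140),(165,-190),(-85,-190),(-85,140)
F=np.array([(165,140),(165,-190),(-85,-190),(-85,140)])/1000
P=np.array(P);a=F-F.mean(0);b=P-P.mean(0)
yaw=np.arctan2((a[:,0]*b[:,1]-a[:,1]*b[:,0]).sum(),(a*b).sum())
R=np.array([[np.cos(yaw),-np.sin(yaw)],[np.sin(yaw),np.cos(yaw)]]);o=P.mean(0)-R@F.mean(0);print("yaw",yaw,"o",o, (P-(F@R.T+o))*1e3)
sub=im[200:240,370:405].max(2); m=(sub<60).astype(np.uint8)
n,l,s,ce=cv2.connectedComponentsWithStats(m)
for i in range(1,n):
    if s[i,4]>20:
        u=ce[i]+[370,200];k=onz(c,u,.068)[:2];print(s[i],u,k,(R.T@(k-o))*1e3)
k=onz(c,(386,197),.041)[:2];print("tape",k,(R.T@(k-o))*1e3)
k=onz(c,(341,173),.074)[:2];print("jar",k,(R.T@(k-o))*1e3)
cr=cv2.resize(im[155:270,270:415],None,fx=5,fy=5,interpolation=cv2.INTER_CUBIC);cv2.imwrite("pics/crop0.png",cr)
E
```

```text
[[ 0.6909  0.1379]
 [ 0.7452 -0.1819]
 [ 0.5029 -0.2266]
 [ 0.4502  0.0951]]
yaw 0.17031958595305532 o [ 0.55363932 -0.02600099] [[-1.58939619 -2.0240632 ]
 [-3.27265175  3.41244545]
 [ 0.82129159  1.04180483]
 [ 4.04075635 -2.43018708]]
[29  6  4 25 31] [400.61290323 218.32258065] [ 0.5842943  -0.19645798] [   1.31941577 -173.18651835]
[ 12  15  13  11 124] [388.26612903 219.90322581] [ 0.57917038 -0.16350936] [   1.85433817 -139.84615903]
tape [ 0.64324683 -0.16011924] [  65.57826513 -147.36587839]
jar [ 0.69996211 -0.0338655 ] [142.87258053 -32.55203374]
```

View pics/crop0.png

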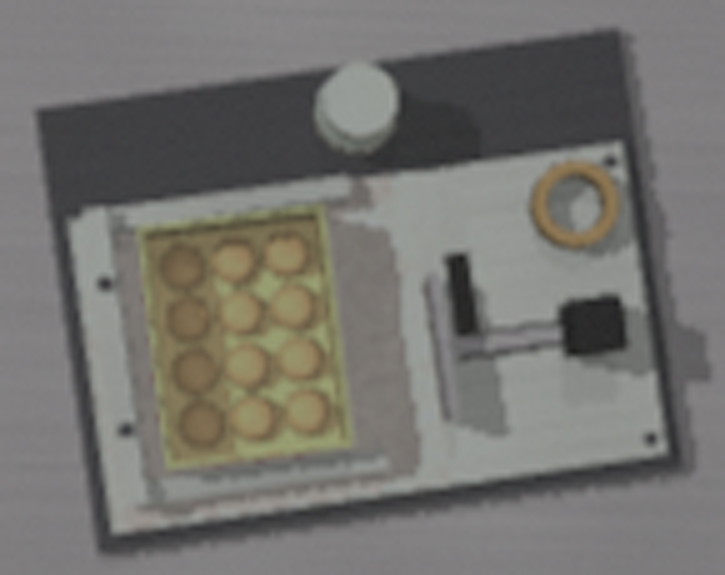

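The crop shows the visible second-leg slot, a black bar from (458,255) to (465,330), with the knob at (593,325) and the tape at (575,205). The yaw is about 0.17. I'll go above the spot behind the knob with the fingers shut.

```bash
python3 -m jog '[[45.3,-12.3,0,0,0,0.245],[45.3,-12.3,0,0,0,0.245],[45.3,-12.3,0,0,0,0.245],[45.3,-12.3,0,0,0,0.245],[45.3,-12.3,0,0,0,0.245],[45.3,-12.3,0,0,0,0.245],[45.3,-12.3,0,0,0,0.245],[45.3,-12.3,0,0,0,0.245]]' 0 30
```

```text
time_s: 0.95
ee_pos: [0.5311, -0.2526, 0.4046]
eef_rot: [-3.142, 0.0, 0.17]
force: [0.1, -0.7, 0.4]
grip_width: 0.0335
grip_force: 0.0
```

```bash
python3 -m jog '[[5,-2.8,2,0,0,0],[6,-3.3,6,0,0,0],[6,-3.3,6,0,0,0],[6,-3.3,6,0,0,0]]' && python3 - <<'E'
from h import *
for n in("top","wrist"):
    c=ctrl.camera(n); cv2.imwrite(f"pics/{n}1.png",c["img"])
cv2.imwrite("pics/top1c.png",cv2.resize(cv2.imread("pics/top1.png")[130:290,260:440],None,fx=3.7,fy=3.7))
print(c["intrinsics"][0],c["R"],c["t"],ctrl.get_obs()["ee_pos"],ctrl.get_obs()["eef_rot"])
E
```

```text
time_s: 1.35
ee_pos: [0.5833, -0.2117, 0.3444]
eef_rot: [-3.141, 0.001, 0.17]
force: [-0.8, -0.1, 0.8]
grip_width: 0.002
grip_force: 0.0
[371.64829954   0.         327.27203372] [[ 1.68222301e-01 -9.85748955e-01  5.05693943e-04]
 [-9.57661604e-01 -1.63307442e-01  2.37096882e-01]
 [-2.33635420e-01 -4.03692667e-02 -9.71485879e-01]] [-0.30713323  0.51344488  0.46075433] [ 0.58289714 -0.21250571  0.34654996] [ 3.14019592e+00 -1.91167323e-03  1.68800399e-01]
```

View pics/wrist1.png

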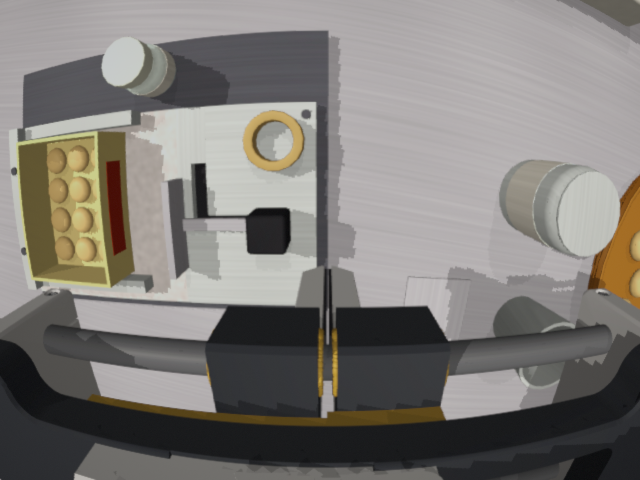

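The wrist view shows the knob at (247–291, 208–253), the slot's second leg at (193–206, 163–217), the tape at (273,140), and the shut fingers at about (327,300). All are clear of each other.

```bash
cat >> h.py <<'E'
def wonz(c,uv,z):
    K=c["intrinsics"];v=np.array([uv[0]-K[0,2],uv[1]-K[1,2]])/K[0,0];r=np.hypot(*v)
    d=c["R"].T@np.array([*(v/r*np.sin(r)),np.cos(r)]);p=-c["R"].T@c["t"];return p+d*(z-p[2])/d[2]
yaw=.17
RF=np.array([[np.cos(yaw),-np.sin(yaw)],[np.sin(yaw),np.cos(yaw)]]);oF=np.array([.5536,-.026])
def fx(p): return np.round(RF.T@(np.asarray(p)[:2]-oF)*1e3,1)
E
python3 - <<'E'
from h import *
c=ctrl.camera("wrist");im=c["img"]
print("cam",fx(-c["R"].T@c["t"]), "tcp",fx(ctrl.get_obs()["ee_pos"]))
for n,u,z in [("slot top-l",(193,163),.022),("slot top-r",(206,163),.022),("guide NE",(316,102),.022),("foot NE",(328,31),.012),("foot NW",(25,75),.012),("stop?",(12,130),.022),("tape",(273,138),.041)]: print(n,fx(wonz(c,u,z)))
s=im[195:265,235:305]; g=s.max(2); print(g[::5,::4])
cv2.imwrite("pics/knob1.png",cv2.convertScaleAbs(cv2.resize(s,None,fx=8,fy=8,interpolation=cv2.INTER_NEAREST),alpha=4))
E
```

```text
cam [  66.4 -188.6] tcp [  -2.8 -188.9]
slot top-l [ 56.7 -74.6]
slot top-r [ 56.1 -86.5]
guide NE [ 104.  -179.9]
foot NE [ 168.5 -189.7]
foot NW [170.  137.9]
stop? [110.  148.7]
tape [  74.4 -147.4]
[[203 203 203 203 203 203 203 203 202 201 201 201 201 201 201 201 201 201]
 [202 201 201 201 201 200 199 199 199 199 199 199 199 198 199 198 198 199]
 [201 201 201 201 201 201 201 200 200 200 201 200 200 200 200 200 201 201]
 [202 202 202 202 187  20  19  20  19  19  17  20  18  20 188 182 195 200]
 [127 124 121  83  24  25  24  24  24  25  26  26  16  12 160 161 160 161]
 [181 181 178  39  40  40  40  41  40  40  40  40  27  13 161 162 160 161]
 [185 185 182  39  40  40  39  40  39  40  41  39  27  13 159 160 160 160]
 [183 181 180  35  40  39  39  38  39  40  39  39  28  13 158 163 163 163]
 [204 204 200  36  39  39  38  38  39  39  39  39  28  14 156 166 166 167]
 [199 199 199  39  38  38  39  38  39  38  40  40  29  12 153 162 162 163]
 [198 198 198  48  36  37  39  38  39  38  39  40  30  44 157 160 161 161]
 [199 199 198  79  37  36  39  37  38  39  39  39  30 144 159 160 160 161]
 [200 200 200 199 195 190 186 187 186 186 186 186 188 192 199 197 178 165]
 [198 198 197 197 197 194 189 189 189 190 190 190 191 191 200 200 201 201]]
```

View pics/knob1.png

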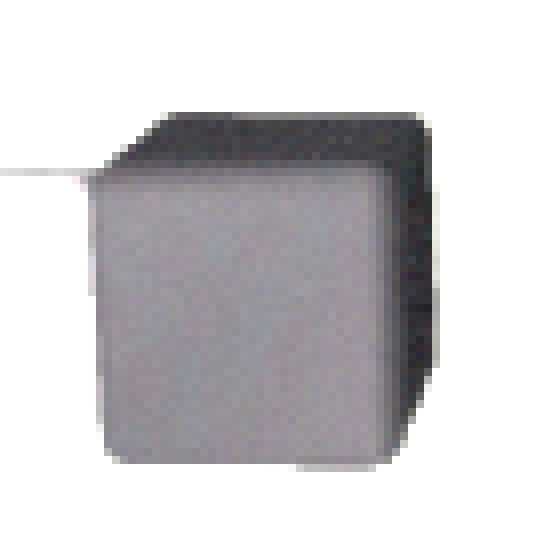

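The enlarged crop shows the knob's top face centred at about pixel (265.2, 234.8).

```bash
python3 - <<'E'
from h import *
c=ctrl.camera("wrist")
print(fx(wonz(c,(265.2,234.8),.068)),[fx(wonz(c,u,.068)) for u in((247,217),(283.5,217),(283.5,252.8),(247,252.8))])
o=ctrl.get_obs();print(fx(o["ee_pos"]),o["ee_pos"],o["force"])
E
```

```text
[   4.6 -144.1] [array([  17.8, -131.2]), array([  17.6, -157.8]), array([  -8.9, -157. ]), array([  -9. , -129.8])]
[  -2.8 -188.8] [ 0.58280483 -0.2125307   0.34661504] [ 0.17458563 -0.00580302  0.43809482]
```

```bash
python3 -m jog '[[0.7,0,3,0,0,0],[0.7,0,7,0,0,0],[0.7,0,10.6,0,0,0],[0.7,0,10.6,0,0,0],[0.7,0,10.6,0,0,0]]' && python3 -m jog '[[0,-0.8,0,0,0,0],[0,-1.6,0,0,0,0],[0,-2.4,0,0,0,0],[0,-3.2,0,0,0,0],[0,-3.2,0,0,0,0],[0,-3.2,0,0,0,0]]' && python3 - <<'E'
from h import *
o=ctrl.get_obs();print(fx(o["ee_pos"]),o["ee_pos"],o["force"])
c=ctrl.camera("wrist");cv2.imwrite("pics/w2.png",c["img"])
E
```

```text
time_s: 2.05
ee_pos: [0.5903, -0.2111, 0.2404]
eef_rot: [3.141, -0.001, 0.169]
force: [0.4, -1.1, 0.1]
grip_width: 0.0004
grip_force: 0.0
time_s: 2.65
ee_pos: [0.5848, -0.1785, 0.2386]
eef_rot: [-3.141, 0.0, 0.17]
force: [0.1, 0.6, 1.1]
grip_width: 0.0006
grip_force: 0.0
[   4.9 -155.6] [ 0.58475431 -0.17850532  0.23861174] [0.09054673 0.61826932 1.10357908]
```

View pics/w2.png

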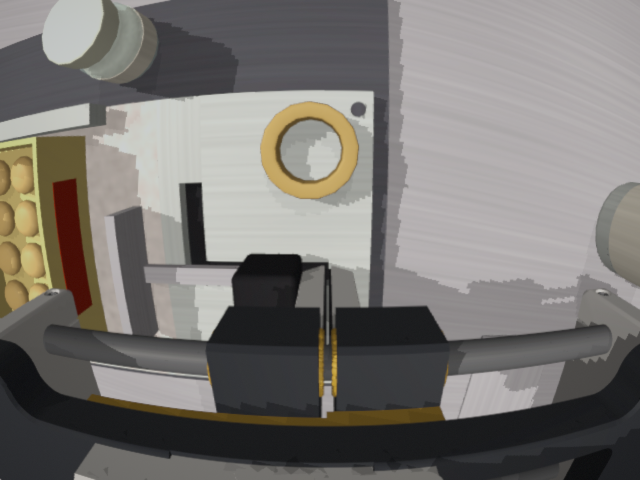

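The picture shows the left finger's face just at the knob's right side (~x 300). The finger and knob are aligned and the tape is clear. I'll push on toward the corner.

```bash
python3 -m jog '[[0,-0.6,0,0,0,0],[0,-1.2,0,0,0,0],[0,-1.8,0,0,0,0],[0,-2.4,0,0,0,0],[0,-2.9,0,0,0,0],[0,-3.3,0,0,0,0],[0,-3.6,0,0,0,0]]' && python3 -m jog '[[0,-0.2,0,0,0,0],[0,-0.4,0,0,0,0]]'  && python3 - <<'E'
from h import *
o=ctrl.get_obs();print(fx(o["ee_pos"]),o["ee_pos"],o["force"])
E
```

```text
time_s: 3.4
ee_pos: [0.5786, -0.143, 0.2386]
eef_rot: [-3.141, 0.0, 0.17]
force: [0.2, -3.8, -2.7]
grip_width: 0.0005
grip_force: 1.4
time_s: 3.6
ee_pos: [0.578, -0.1395, 0.2386]
eef_rot: [3.141, 0.0, 0.17]
force: [0.1, -3.7, -3.6]
grip_width: 0.0008
grip_force: 2.0
[   4.8 -116. ] [ 0.57798694 -0.13947649  0.23859737] [ 0.08800399 -3.72623753 -3.60696802]
```

```bash
for i in 1; do python3 -m jog '[[0,-0.2,0,0,0,0],[0,-0.4,0,0,0,0],[0,-0.6,0,0,0,0],[0,-0.6,0,0,0,0]]'; done;  python3 - <<'E'
from h import *
o=ctrl.get_obs();print(fx(o["ee_pos"]),o["force"])
E
```

```text
time_s: 4.0
ee_pos: [0.577, -0.1332, 0.2387]
eef_rot: [-3.141, 0.0, 0.17]
force: [-0.6, -1.3, -1.0]
grip_width: 0.0007
grip_force: 0.5
[   4.9 -109.7] [-0.63896425 -1.27072437 -0.97497095]
```

```bash
python3 -m jog '[[0,-0.2,0,0,0,0],[0,-0.4,0,0,0,0]]'; python3 -m jog '[[0,-0.2,0,0,0,0],[0,-0.3,0,0,0,0]]';   python3 - <<'E'
from h import *
o=ctrl.get_obs();print(fx(o["ee_pos"]),o["force"])
c=ctrl.camera("wrist");cv2.imwrite("pics/w3.png",c["img"])
E
```

```text
time_s: 4.2
ee_pos: [0.5764, -0.1297, 0.2388]
eef_rot: [3.141, -0.0, 0.17]
force: [2.9, -20.9, -4.4]
grip_width: 0.0003
grip_force: 10.3
time_s: 4.4
ee_pos: [0.576, -0.1287, 0.2389]
eef_rot: [3.136, -0.001, 0.169]
force: [6.5, -32.2, -9.9]
grip_width: 0.0008
grip_force: 16.1
[   4.7 -105. ] [  6.51787771 -32.23713672  -9.93715389]
```

View pics/w3.png

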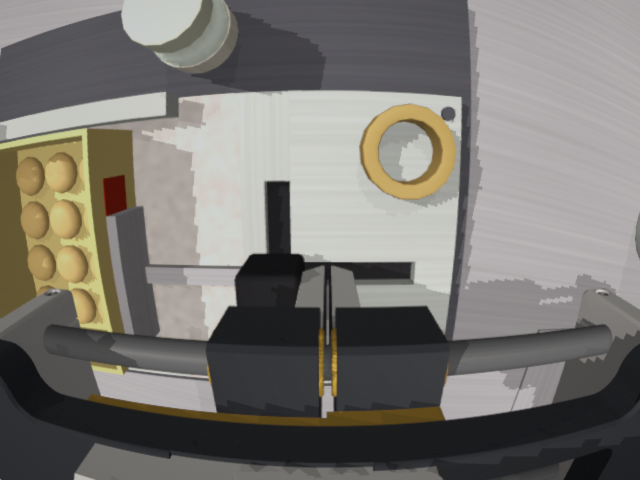

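The knob is at the corner: contact force rose against the hard stop, and the second leg is visible at (277, 180–255) right in line with the knob. I'll back off and go round to the near side.

```bash
python3 -m jog '[[0,0.8,0,0,0,0],[0,2,0,0,0,0],[-2,2.5,0,0,0,0],[-4.3,2.5,0,0,0,0],[-4.3,2.5,0,0,0,0],[-4.3,0,0,0,0,0],[-4.3,-2.2,0,0,0,0],[-4.3,-2.2,0,0,0,0]]';python3 - <<'E'
from h import *
o=ctrl.get_obs();print(fx(o["ee_pos"]),o["force"])
c=ctrl.camera("wrist");cv2.imwrite("pics/w4.png",c["img"])
E
```

```text
time_s: 5.25
ee_pos: [0.5301, -0.1105, 0.2389]
eef_rot: [-3.141, -0.0, 0.172]
force: [-1.1, 0.5, -0.2]
grip_width: 0.0005
grip_force: 0.0
[-37.5 -79.3] [-1.06962981  0.54539265 -0.18481978]
```

View pics/w4.png

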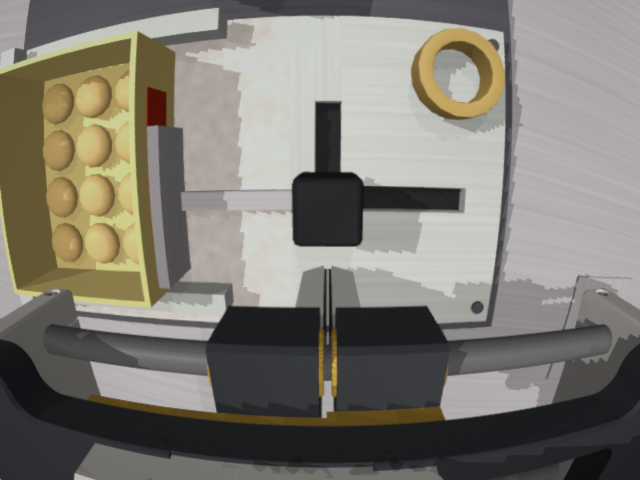

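The knob is at (327,210), straight ahead of the fingers at (327,270), and the second leg at (328, 102–170) is clear. I'll push in +x.

```bash
python3 -m jog '[[1.2,0,0,0,0,0],[1.9,0,0,0,0,0],[2.6,0,0,0,0,0],[3.3,0,0,0,0,0],[4,0,0,0,0,0],[4.7,0,0,0,0,0],[5.2,0,0,0,0,0],[5.6,0,0,0,0,0]]'; python3 -m jog '[[0.2,0,0,0,0,0],[0.4,0,0,0,0,0]]';python3 - <<'E'
from h import *
o=ctrl.get_obs();print(fx(o["ee_pos"]),o["force"])
E
```

```text
time_s: 6.1
ee_pos: [0.5853, -0.1027, 0.2385]
eef_rot: [-3.142, 0.0, 0.17]
force: [-2.5, -4.1, -0.7]
grip_width: 0.0002
grip_force: 1.5
time_s: 6.3
ee_pos: [0.589, -0.1021, 0.2385]
eef_rot: [-3.142, 0.0, 0.17]
force: [-3.1, -1.9, -1.0]
grip_width: 0.0002
grip_force: 1.4
[ 22. -81.] [-3.12098805 -1.87054907 -1.01447652]
```

```bash
python3 -m jog '[[0.2,0,0,0,0,0],[0.4,0,0,0,0,0]]'; python3 -m jog '[[0.2,0,0,0,0,0],[0.3,0,0,0,0,0]]';python3 - <<'E'
from h import *
o=ctrl.get_obs();print(fx(o["ee_pos"]),o["force"])
E
```

```text
time_s: 6.5
ee_pos: [0.5924, -0.1015, 0.2385]
eef_rot: [-3.141, 0.003, 0.17]
force: [-22.0, -4.4, 11.6]
grip_width: 0.0006
grip_force: 11.3
time_s: 6.7
ee_pos: [0.5939, -0.1015, 0.2385]
eef_rot: [-3.14, 0.01, 0.17]
force: [-42.3, -6.8, 24.1]
grip_width: 0.0007
grip_force: 21.4
[ 27.  -81.2] [-42.3157947   -6.83841989  24.12090323]
```

The force shows the hard stop at the expected place. I'll back off, lift and check.

```bash
python3 -m jog '[[-0.8,0,0,0,0,0],[-2.5,0,0,0,0,0],[-4,0,0,0,0,0],[-4,0,-4,0,0,0],[-4,0,-8,0,0,0],[-4,0,-11,0,0,0],[-4,0,-11,0,0,0],[-4,0,-11,0,0,0]]';python3 - <<'E'
from h import *
o=ctrl.get_obs();print(fx(o["ee_pos"]),o["force"])
c=ctrl.camera("wrist");cv2.imwrite("pics/w5.png",c["img"])
E
```

```text
time_s: 7.5
ee_pos: [0.5563, -0.1075, 0.3489]
eef_rot: [3.141, -0.001, 0.17]
force: [-0.2, 0.1, -0.5]
grip_width: 0.0003
grip_force: 0.0
[-11.1 -80.7] [-0.2403833   0.104562   -0.53478784]
```

View pics/w5.png

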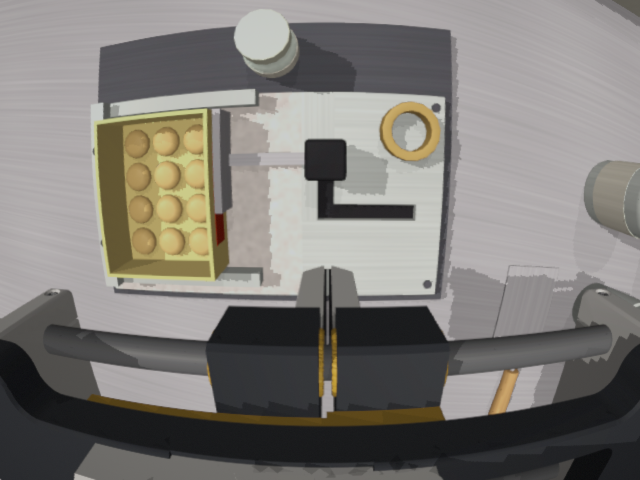

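The knob sits at the slot's far end (325,160) with no slot visible beyond it. The pusher is against the box, the box is at the left stop (~x 98), and the tape and jar haven't moved. I'll check this numerically, then hand in.

```bash
python3 - <<'E'
from h import *
c=ctrl.camera("wrist")
print("knob",fx(wonz(c,(326,161),.068)),"slot corner",fx(wonz(c,(326,212),.022)))
for u in((98,122),(110,276),(213,280),(209,108)): print(fx(wonz(c,u,.068)))
print("tape",fx(wonz(c,(410,129),.041)))
E
```

```text
knob [ 47.9 -79.4] slot corner [  3.6 -79.1]
[ 87. 101.]
[-40.5 103.3]
[-40.7   7.9]
[88.2  4.1]
tape [  72.9 -144.3]
```

```bash
python3 -c "
from station import ctrl
print(ctrl.hand_in())"
```

```text
the job is handed in; nothing more can be done
None
```

The box is clamped against the end stop and the knob is locked at the end of the slot's second leg; the hand is clear and the job is handed in at about 7.6 s, though hand-in returned no verdict.

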